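Press capped tubes out of a carrier into a divided tray

TASK

Unload the three capped tubes from the carrier stand: slide the divided tray, grip end last, in under the carrier, past the catch and on until you feel it sit firmly against the end stop, without ramming it. Then press each hanging tube down through its hole so that it drops past the spring balls and stands in the cell below. Draw the tray right out of the stand with one tube standing upright in each cell, and leave the parts lying around where they are.

Things in the scene. Friction and masses are not known exactly. Their poses are not given: they have to be found in the camera images.
- stand: Fixed aluminium stand. Origin on the worktop under its middle hole; x: the way the tray goes in, z up. Carrier plate 154 (x) x 96 (y) x 12 mm on four posts, underside 78 mm, top 90 mm up. Under it two rails 26 mm tall, channel 60 mm wide. Rubber end stop is adjustable, face at x = 67 to 76 mm (feel for it). Spring balls in the rails at x = 0 click into the tray's side notches just before that
- mouth (a point): Point on the worktop in the middle of the stand's mouth, 77 mm before the stand's origin; axes as the stand's. From here the guide rails flare outwards, from 60 mm apart to about 80 mm apart at stand x = -114 mm. The spring catch resists the tray with some 10 N twice: as its nose meets the balls, and again on pulling it out
- hole0 (a point): Centre of hole 0 of the carrier plate, on its top face, 90 mm up (stand x = -46 mm). Round, 38 mm; three small spring balls stick out 3 mm into it and carry a tube by its collar; 10 to 15 N straight down on the tube makes them give way
- hole1 (a point): Centre of hole 1 of the carrier plate, on its top face, 90 mm up (stand x = 0 mm). Round, 38 mm; three small spring balls stick out 3 mm into it and carry a tube by its collar; 10 to 15 N straight down on the tube makes them give way
- hole2 (a point): Centre of hole 2 of the carrier plate, on its top face, 90 mm up (stand x = 46 mm). Round, 38 mm; three small spring balls stick out 3 mm into it and carry a tube by its collar; 10 to 15 N straight down on the tube makes them give way
- tray: Loose grey plastic tray, 0.4 kg, three cells in a row along x. Origin under the centre of its divided part (143 x 51 x 30 mm tall, 56 mm over the side runners); its +x end goes in first; against the end stop its origin lies within 4 to 5 mm of the stand's. Floor and walls 5 mm thick, cells 41 x 41 mm inside, 46 mm apart. A low porch leads from the -x end to an upright grip
- grip (a point): Where to take the tray: 58 mm up on its flat upright grip, at tray x = -140 mm. The grip is 10 mm thick along tray x (14 mm at the very top), 36 to 40 mm wide, its top 72 mm up; 60 mm free between grip and cells, and about 55 mm between grip and carrier plate when the tray is home
- cell0 (a point): Centre of the inner floor of cell 0 of the tray (tray x = -46 mm, 5 mm up)
- cell1 (a point): Centre of the inner floor of cell 1 of the tray (tray x = 0 mm, 5 mm up)
- cell2 (a point): Centre of the inner floor of cell 2 of the tray (tray x = 46 mm, 5 mm up)
- tube0: Loose plain steel tube, one of three alike: 70 mm long, 28 mm diameter, flat closed top, collar of 36 mm diameter 50 to 56 mm above its foot, 0.11 kg. Origin at the centre of its foot, z along it. It first hangs upright in a carrier hole, foot 36 mm and top 106 mm above the worktop (16 mm over the plate); pressed down 5 to 10 mm, it drops free
- tube1: Loose plain steel tube, one of three alike: 70 mm long, 28 mm diameter, flat closed top, collar of 36 mm diameter 50 to 56 mm above its foot, 0.11 kg. Origin at the centre of its foot, z along it. It first hangs upright in a carrier hole, foot 36 mm and top 106 mm above the worktop (16 mm over the plate); pressed down 5 to 10 mm, it drops free
- tube2: Loose plain steel tube, one of three alike: 70 mm long, 28 mm diameter, flat closed top, collar of 36 mm diameter 50 to 56 mm above its foot, 0.11 kg. Origin at the centre of its foot, z along it. It first hangs upright in a carrier hole, foot 36 mm and top 106 mm above the worktop (16 mm over the plate); pressed down 5 to 10 mm, it drops free
- brass_bush: loose brass bush with a flange, 42 mm across, 26 mm tall, bystander; origin at the centre of its underside
- ring_big: loose plain steel ring lying flat, 66 mm across, 20 mm tall, bystander; origin at the centre of its underside
- sleeve_short: loose short steel sleeve standing upright, 31 mm across, 26 mm tall, bystander; origin at the centre of its underside
Things that resemble listed ones, but are neither listed nor needed, are in the scene too. What is shaped like the tube0 but green or turquoise is not meant.

How it is judged:
By the outcome, as a careful person would: the job done as asked, in the order asked, and still so for the second after the job is handed in, with the robot touching nothing.
It also fails if it takes over 66 s, if anything falls off the work surface, if the arm or the gripper's body presses on something with over 40 N, if the wrist force passes 120 N, or if a joint passes its speed limit or range.

ROBOT

A 6-joint arm with a two-finger parallel gripper is mounted at the origin on a cart in front of the work surface, level with it; the furniture and walls round the work are solid. World frame = base frame: x ahead of the robot, y to its left, z up, the work surface at z = 0. Lengths are in m, angles in rad, forces in N, time in s.
With the tool pointing down it reaches from about 0.325 to 0.9 m from the base axis. Payload 6.1 kg.
Tool frame: the origin (TCP) lies midway between the tips of the shut fingers; the grasp point (between the pads) lies grip_depth behind it (grip_depth is the distance from the TCP to the grasp point, in m); z points along the fingers, y is the line along which they close (so a half turn about z gives the same grasp; the last joint's range is limited). The gripper opens to 87 mm and grips with 3 to 60 N. Pads are 19 mm wide; open, the fingers measure 117 mm over their backs; the gripper's body (75 mm by 190 mm) begins 51 mm behind the grasp point.
Start: joints at [-1.317, 0.22, 1.526, -0, 1.395, -0.126], TCP at [0.232, -0.58, 0.223] pointing down, gripper open.
Joint ranges: [-2.98, 2.98], [-0.91, 2.08], [0.09, 2.57], [-1.24, 4.39], [0.2, 2.65], [-2.68, 2.68]. Speed limits (rad/s): [2.57, 2.57, 3.01, 3.14, 3.14, 3.14].

INTERFACE

Orientations are given as a unit quaternion [w, x, y, z].
In Python, from workcell import sense, capture, hand_in, grip_depth gives the robot as it stands. The module is installed in compiled form; this text tells all that it offers.
- The arm moves only by the tool servo_tool, never from a script. Its argument "increments" is a list of rows, each a list of 6 numbers: the shift along the tool's x, y, z each as a share of 50 mm, from -1 to 1, then the turn, a rotation vector about the tool's x, y, z each as a share of 2 pi rad, from -1 to 1. In form: [[dx, dy, dz, rx, ry, rz], ...]. A call has 1 to 8 rows; each row shifts and turns the commanded pose from where the row before left it, along the tool's axes as they then stand; what a row does not reach is not made up. A row lasts 1/8 s, in which the tool goes at most 62.5 mm and 10.7 degrees, less where a joint would pass 70% of its speed; a pose out of reach is approached as far as the arm can. A call with a number of a shift or a turn outside -1 to 1 is refused whole. A call with a gripper value outside its range is refused whole. "hand" is the closure, from 0 (fully open) to 1 (shut), set as the call begins (left out, the last holds). The fingers move at their own pace and stop on an object; the grip force is fixed at half the most. Time passes only in rows, so rows that do not move let the fingers close. It gives the time, the measured TCP pose, the force, the opening and the grip force at its end, in the units of the state.
- sense(): the state, without advancing time (a new reading comes with each control period).
- capture(name): name is "side" or "top"; returns a dict with "pixels" (420x560x3 uint8, red, green, blue), "fovy" (degrees; the focal length in pixels is half the picture's height over the tangent of half this angle, whatever the lens; pixels are square), "cx", "cy" (the principal point, pixels), "R" (3x3) and "t" (3): a world point X has camera coordinates R X + t. Camera axes: x right, y down, z forward; pixel columns grow to the right and rows downward; lengths in m; the calibration is good to about 2 mm. A picture is of the moment at which its call begins. There is no depth.
- hand_in(): hands the job in; it is judged then, once.
The state is a dict: "clock": time; "joint_positions": joint angles; "qd": joint speeds; "joint_efforts": joint torques, N m; "ee_pos": TCP position; "eef_rot": TCP orientation; "force": force on the tool from outside, world axes, zero at the start; "torque": the same for the moment, N m; "opening": finger opening in m; "grasp_force": force on a finger pad.
Only numpy, scipy, OpenCV 4.12 (cv2) and the standard library are available. Lean on these libraries where they do the work, as an engineer would, in place of code of your own. Each camera call takes 0.05 s, during which the arm holds its last target. There are 200 camera calls.

## Working session

There is one attempt and no reset: what is moved stays moved. The work goes in short steps, Python scripts to look and compute and a tool call to move; the robot and the scene stay as the last step left them, time stands still between calls to the robot, and variables do not carry over. Pictures are saved under pics/ and viewed, at most 10 in all, crops included, and the job is handed in when it is done.

Besides the shell and the picture viewer there is one more tool, called after "Emit:" as a command line: name --pt "numbers of a row" for each row, then --argument value for the rest. servo_tool: Moves the arm, as the interface text tells. Its arguments: {"type":"object","properties":{"increments":{"type":"array","items":{"type":"array","items":{"type":"number"}}},"hand":{"type":"number"}},"required":["increments"]}

```bash
mkdir -p pics
python3 - <<'E'
from workcell import *
import cv2
print(sense(),grip_depth)
for n in("side","top"):
    c=capture(n);cv2.imwrite(f"pics/{n}0.png",cv2.resize(c["pixels"][:,:,::-1],(800,600),interpolation=cv2.INTER_CUBIC))
    print(n,c["fovy"],c["cx"],c["cy"],c["R"],c["t"])
E
```

```text
{'clock': 0.0, 'joint_positions': array([-1.31706735e+00,  2.21185394e-01,  1.52761015e+00,  2.49275754e-05,
        1.39471974e+00, -1.26098804e-01]), 'qd': array([ 6.95642532e-05, -4.33148571e-04, -5.92223694e-05,  4.82581591e-04,
        6.97743666e-04, -1.23624301e-03]), 'joint_efforts': array([ 6.41238948e-04, -4.94600165e+01, -3.87383151e+01,  7.00992113e-02,
        5.68489137e-02, -1.91973522e-04]), 'ee_pos': array([ 0.23157272, -0.57984545,  0.22146301]), 'eef_rot': array([-9.60136852e-04,  9.82020454e-01,  1.88772093e-01, -4.90605271e-05]), 'force': array([ 0.14576574,  0.09270314, -0.67383068]), 'torque': array([ 0.04379118, -0.03213692, -0.04991029]), 'grasp_force': 0.0, 'opening': 0.08676076629545475} 0.0187
side 46.51442068790582 280.95937485762175 210.45799587405534 [[-0.86456531 -0.50232114 -0.01415248]
 [-0.33147768  0.5912342  -0.73523103]
 [ 0.37768952 -0.63096402 -0.67766883]] [0.51133732 0.27357246 0.82768959]
top 48.11471506127965 285.17670063830775 207.81449894669805 [[-0.02626304 -0.99951021  0.01701737]
 [-0.98481445  0.02294699 -0.17208698]
 [ 0.17161219 -0.02127848 -0.98493476]] [-0.0276836   0.59201257  0.83945382]
```

View pics/side0.png

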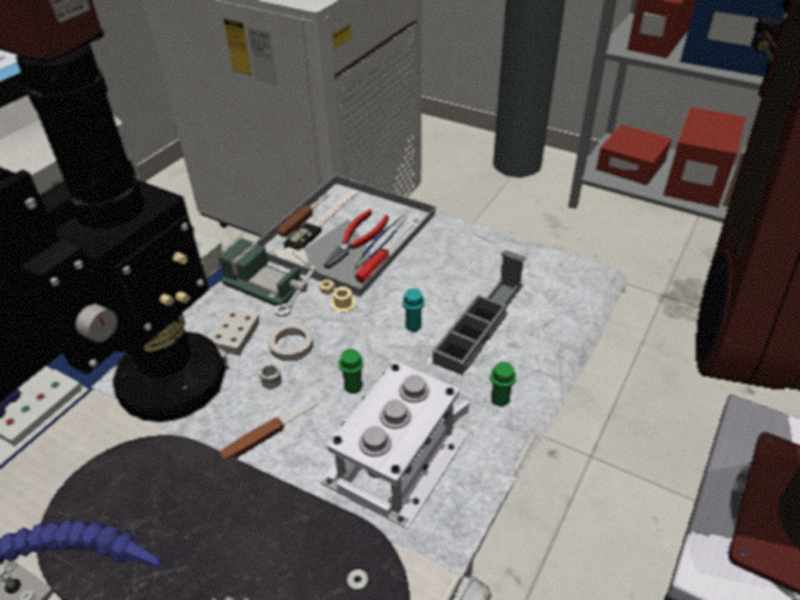

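View pics/top0.png

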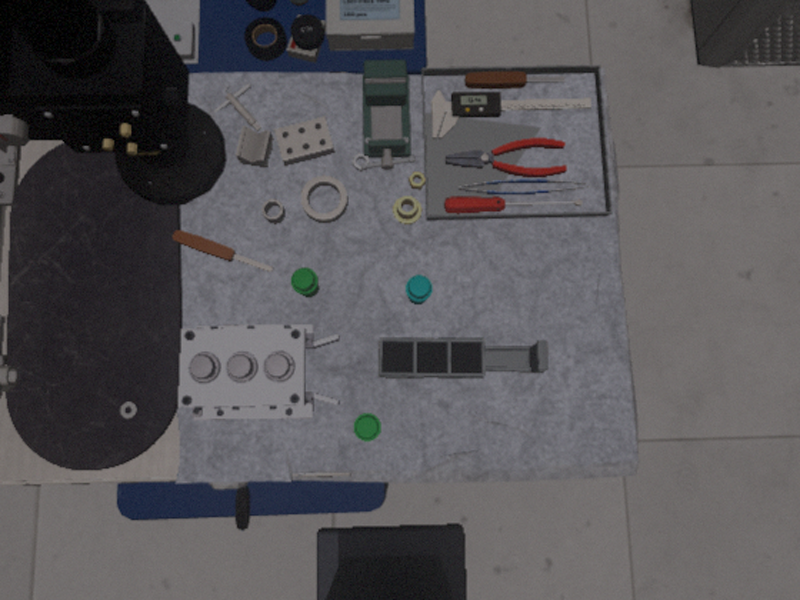

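Top view (800x600 scale): the stand is at about (245,370) with steel tubes at (204,367), (241,367) and (279,366). Its mouth faces right. The tray is at about (432,357) with the grip at (541,356). Look-alikes for the tubes are green at (305,281) and (367,427) and turquoise at (419,289). The three steel tubes in the carrier are the right ones. Next is a close crop.

```bash
cat > h.py <<'E'
import numpy as np, cv2
from workcell import *
def back(c,u,v,z):
    f=210/np.tan(np.radians(c["fovy"]/2))
    d=c["R"].T@np.array([(u-c["cx"])/f,(v-c["cy"])/f,1]); o=-c["R"].T@c["t"]
    return o+d*(z-o[2])/d[2]
def proj(c,X):
    f=210/np.tan(np.radians(c["fovy"]/2)); p=c["R"]@np.array(X)+c["t"]
    return f*p[0]/p[2]+c["cx"],f*p[1]/p[2]+c["cy"]
def crop(p,x,y,w,h,s): return cv2.resize(p[y:y+h,x:x+w,::-1],(w*s,h*s),interpolation=cv2.INTER_CUBIC)
E
python3 - <<'E'
from h import *
p=np.mean([capture("top")["pixels"].astype(float) for _ in range(4)],0).astype(np.uint8)
cv2.imwrite("pics/c1.png",np.vstack([crop(p,120,222,160,75,5),crop(p,245,228,160,45,5)]))
E
```

```text
(no output)
```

View pics/c1.png

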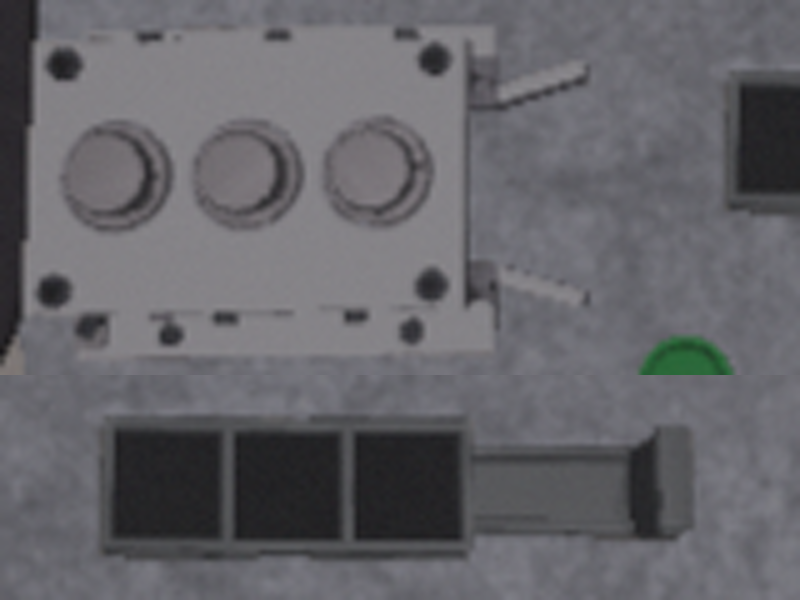

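Run:
```python
from h import *
c=capture("top"); s=capture("side")
S=lambda x,y,z:back(c,120+x/5-.4,222+y/5-.4,z)
T=lambda x,y,z:back(c,245+x/5-.4,228+(y-375)/5-.4,z)
np.set_printoptions(precision=4,suppress=True)
for p in[(64,64),(434,59),(54,291),(431,285),(117,176),(247,176),(377.5,172)]:print("S",S(*p,.09))
for p in[(586,72),(587,298)]: print("flare",S(*p,.026))
for p in[(167.5,485.5),(288,485),(408.5,483.5)]:print("T",T(*p,.03))
for p in[(103,420),(468,418),(103,555),(468,553)]:print("Tc",T(*p,.03))
for p in[(657,427),(693,427),(657,535),(693,535),(676,481)]:print("G",T(*p,.072))
print("green",S(686,378,.07)); print("turq",back(c,419/1.4286,287/1.4286,.07))
# side check: hole1 & tray
for q in[(.0),]:
  for n,(x,y,z) in dict(h=S(247,176,.09),g=T(676,481,.072),t=T(288,485,.03)).items():
    print(n,np.array(proj(s,(x,y,z)))*1.4286)
```

```text
S [0.5427 0.2322 0.09  ]
S [0.5413 0.1006 0.09  ]
S [0.4626 0.2333 0.09  ]
S [0.4613 0.1015 0.09  ]
S [0.5023 0.2124 0.09  ]
S [0.5012 0.1666 0.09  ]
S [0.5014 0.1205 0.09  ]
flare [0.5427 0.0517 0.026 ]
flare [0.4566 0.0521 0.026 ]
T [ 0.514  -0.0272  0.03  ]
T [ 0.5131 -0.0732  0.03  ]
T [ 0.5125 -0.1194  0.03  ]
Tc [ 0.5397 -0.003   0.03  ]
Tc [ 0.5371 -0.1434  0.03  ]
Tc [ 0.4882 -0.002   0.03  ]
Tc [ 0.4855 -0.141   0.03  ]
G [ 0.5275 -0.2071  0.072 ]
G [ 0.5271 -0.2204  0.072 ]
G [ 0.488  -0.2048  0.072 ]
G [ 0.4877 -0.2179  0.072 ]
G [ 0.5075 -0.2129  0.072 ]
green [0.4265 0.0132 0.07  ]
turq [ 0.6006 -0.0574  0.07  ]
h [395.7087 415.3048]
g [514.1511 254.2436]
t [470.7792 326.0861]
```

The mid hole is at (0.502, 0.167) and the stand axis is +y, tilted 0.010 rad toward +x. The tray origin is at (0.513, -0.073), tilted about 0.02 rad, and the grip is at about (0.510, -0.213). The pitches match the listed 46 mm. I'm starting the approach.

Emit:
servo_tool --pt "0.5 -0.3 0 0 0 0" --pt "0.85 -0.5 0 0 0 0" --pt "0.85 -0.5 0 0 0 0" --pt "0.85 -0.5 0 0 0 0" --pt "0.85 -0.5 0 0 0 0" --pt "0.85 -0.5 0 0 0 0" --pt "0.85 -0.5 0 0 0 0" --pt "0.5 -0.3 0 0 0 0" --hand 0

```text
clock: 1.4
ee_pos: [0.4494, -0.2982, 0.2228]
eef_rot: [0.0, 0.982, 0.19, 0.0]
force: [0.2, -0.5, -0.6]
opening: 0.0871
grasp_force: 0.0
```

Emit:
servo_tool --pt "0.6 -0.35 -0.1 0 0 0" --pt "0 0 0 0 0 0.0213" --pt "0 0 0 0 0 0.0213" --pt "0 0 0 0 0 0.0213" --pt "0 0 0 0 0 0" --pt "0 0 0 0 0 0"

```text
clock: 2.15
ee_pos: [0.4696, -0.2728, 0.2276]
eef_rot: [0.0, 1.0, -0.01, 0.0]
force: [-0.3, -0.4, 0.2]
opening: 0.087
grasp_force: 0.0
```

```bash
cat >> h.py <<'E'
from scipy.spatial.transform import Rotation as Ro
def to(x,y,z,ax=None):
    s=sense();q=s["eef_rot"];R=Ro.from_quat([*q[1:],q[0]]).as_matrix()
    np.set_printoptions(precision=4,suppress=True)
    print("t",s["clock"],"pos",s["ee_pos"],"F",s["force"],"T",s["torque"],"op",s["opening"],s["grasp_force"],"q",s["joint_positions"])
    print("toolx",R[:,0],"tooly",R[:,1],"z",R[:,2])
    print("go shares",R.T@(np.array([x,y,z])-s["ee_pos"])/.05)
E
python3 -c "
from h import *
to(.510,-.213,.041)"
```

```text
t 2.15 pos [ 0.4696 -0.2728  0.2276] F [-0.3441 -0.4175  0.1598] T [ 0.0244 -0.0198  0.0234] op 0.08701774291685865 0.0 q [-0.6716  0.0211  1.7349  0.      1.3855  0.9184]
toolx [ 0.9998 -0.0192  0.0001] tooly [-0.0192 -0.9998  0.    ] z [ 0.0001 -0.     -1.    ]
go shares [ 0.7845 -1.2123  3.7318]
```

Emit:
servo_tool --pt "0.4 -0.6 0 0 0 0" --pt "0.38 -0.61 0 0 0 0" --pt "0 0 0.8 0 0 0" --pt "0 0 0.9 0 0 0" --pt "0 0 0.7 0 0 0" --pt "0 0 0 0 0 0"

```text
clock: 2.9
ee_pos: [0.5075, -0.2118, 0.1044]
eef_rot: [-0.002, 1.0, -0.01, -0.003]
force: [-0.6, 0.8, -0.4]
opening: 0.087
grasp_force: 0.0
```

```bash
python3 -c "
from h import *
to(.510,-.213,.041)
s=capture('side')['pixels'];p=capture('top')['pixels']
cv2.imwrite('pics/c2.png',np.hstack([crop(s,270,140,130,150,3),crop(p,240,190,130,150,3)]))"
```

```text
t 2.9 pos [ 0.5075 -0.2118  0.1044] F [-0.6144  0.7605 -0.4377] T [-0.0481  0.0062 -0.0061] op 0.08695466607383805 0.0 q [-0.5388  0.1643  1.8243  0.      1.1599  1.0523]
toolx [ 0.9998 -0.0203 -0.006 ] tooly [-0.0203 -0.9998 -0.0034] z [-0.006   0.0036 -1.    ]
go shares [0.0585 0.0278 1.2671]
```

View pics/c2.png

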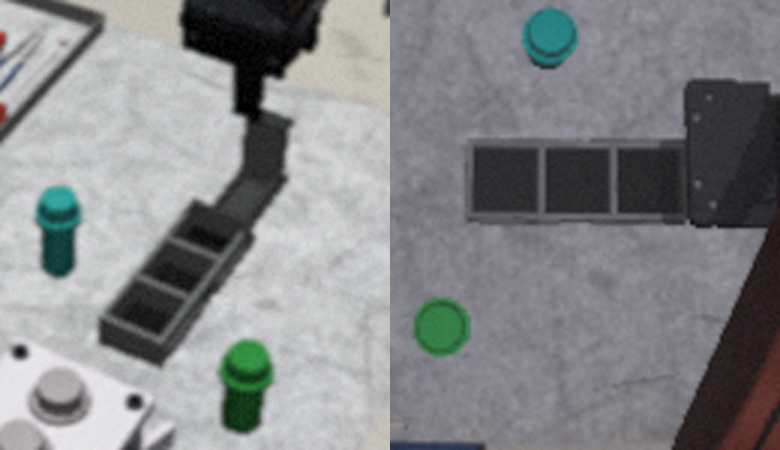

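The fingers are above the grip (side crop at about (265,110)), the body is clear of the turquoise and green decoys, and the tray is unmoved. I'll descend and close.

Emit:
servo_tool --pt "0.05 0.02 0.6 0 0 0" --pt "0 0 0.5 0 0 0" --pt "0 0 0.15 0 0 0" --pt "0 0 0 0 0 0" --pt "0 0 0 0 0 0"

```text
clock: 3.62
ee_pos: [0.5136, -0.215, 0.0469]
eef_rot: [0.001, 1.0, -0.011, 0.001]
force: [-0.5, -0.3, 0.2]
opening: 0.0873
grasp_force: 0.0
```

Emit:
servo_tool --pt "0 0 0 0 0 0" --pt "0 0 0 0 0 0" --pt "0 0 0 0 0 0" --pt "0 0 0 0 0 0" --pt "0 0 0 0 0 0" --pt "0 0 0 0 0 0" --hand 1

```text
clock: 4.38
ee_pos: [0.5124, -0.2142, 0.045]
eef_rot: [-0.0, 1.0, -0.011, -0.0]
force: [0.3, 0.5, 1.1]
opening: 0.0353
grasp_force: 0.0
```

```bash
python3 -c "
from h import *
to(.5,-.213,.041)
c=capture('top');p=c['pixels']
cv2.imwrite('pics/c3.png',crop(p,250,220,130,60,6))"
```

```text
t 4.375 pos [ 0.5124 -0.2142  0.045 ] F [0.325  0.5045 1.0761] T [ 0.0008  0.0084 -0.0346] op 0.035270609709256065 0.0 q [-0.5381  0.2543  1.8459  0.0001  1.0415  1.0544]
toolx [ 0.9998 -0.0217 -0.0001] tooly [-0.0217 -0.9998 -0.0001] z [-0.0001  0.0001 -1.    ]
go shares [-0.2476 -0.019   0.0796]
```

View pics/c3.png

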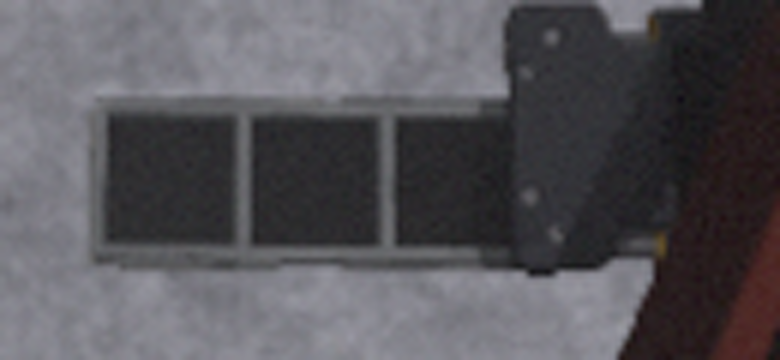

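The fingers are still closing, and the tray's nose is still at its starting position (left edge at crop px 97). I'll lower 4 mm and let them finish.

Emit:
servo_tool --pt "0 0 0.08 0 0 0" --pt "0 0 0 0 0 0" --pt "0 0 0 0 0 0" --pt "0 0 0 0 0 0" --pt "0 0 0 0 0 0" --pt "0 0 0 0 0 0"

```text
clock: 5.18
ee_pos: [0.5123, -0.2142, 0.0409]
eef_rot: [-0.0, 1.0, -0.011, -0.0]
force: [-0.1, 0.3, -2.8]
opening: 0.0116
grasp_force: 29.5
```

```bash
python3 -c "
from h import *
to(.5,-.213,.041)
c=capture('top')
T=lambda x,y,z:back(c,250+x/6-.4,220+y/6-.4,z)
for p in [(172,179),(317,179)]:print(T(*p,.03))
cv2.imwrite('pics/z.png',c['pixels'][:,:,::-1])"
```

```text
t 5.175 pos [ 0.5123 -0.2142  0.0409] F [-0.0993  0.3335 -2.8241] T [ 0.0948  0.0387 -0.1118] op 0.011583694281982505 29.494180160108954 q [-0.5381  0.2604  1.8474 -0.      1.034   1.0544]
toolx [ 0.9998 -0.0217 -0.0002] tooly [-0.0217 -0.9998 -0.0001] z [-0.0002  0.0001 -1.    ]
go shares [-0.2467 -0.0195 -0.001 ]
[ 0.5145 -0.0275  0.03  ]
[ 0.5134 -0.0737  0.03  ]
```

Emit:
servo_tool --pt "-0.03 -0.08 0 0 0 -0.0009" --pt "-0.07 -0.15 0 0 0 -0.0009" --pt "-0.07 -0.2 0 0 0 0" --pt "-0.06 -0.2 0 0 0 0" --pt "-0.03 -0.15 0 0 0 0" --pt "0 -0.1 0 0 0 0" --pt "0 0 0 0 0 0" --pt "0 0 0 0 0 0"

```text
clock: 6.22
ee_pos: [0.4998, -0.1698, 0.0408]
eef_rot: [-0.0, 1.0, -0.005, -0.0]
force: [-0.1, 0.5, -2.0]
opening: 0.0119
grasp_force: 29.5
```

```bash
python3 -c "
from h import *
to(.5,-.213,.041)
c=capture('top')
p=np.mean([capture('top')['pixels'].astype(float) for _ in range(3)],0).astype(np.uint8)
cv2.imwrite('pics/c4.png',crop(p,195,220,160,75,5))"
```

```text
t 6.225 pos [ 0.4998 -0.1698  0.0408] F [-0.0819  0.4609 -1.9571] T [0.1669 0.0538 0.0507] op 0.011888816744453877 29.470436023548245 q [-0.4772  0.202   1.9186  0.0003  1.0217  1.1038]
toolx [ 0.9999 -0.0103 -0.0005] tooly [-0.0103 -0.9999 -0.0005] z [-0.0005  0.0005 -1.    ]
go shares [ 0.0128  0.8632 -0.0038]
```

View pics/c4.png

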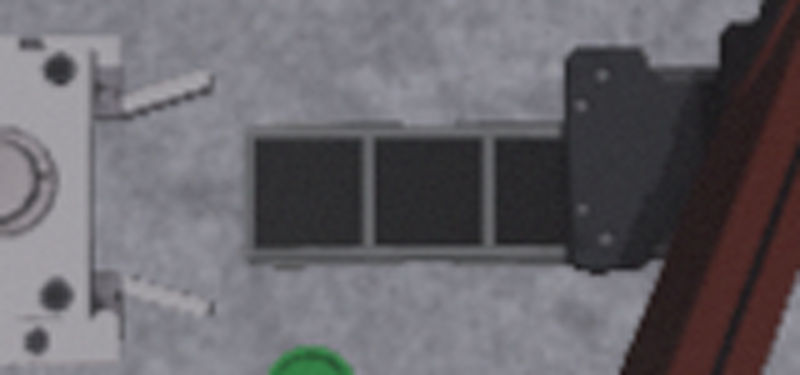

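```bash
python3 -c "
from h import *
c=capture('top')
T=lambda x,y,z:back(c,195+x/5-.4,220+y/5-.4,z)
for p in [(308.5,192.5),(429,192.5),(210,77),(210,307)]:print(T(*p,.03))"
```

```text
[0.4990649  0.01468369 0.03      ]
[ 0.49791213 -0.03116638  0.03      ]
[0.54416068 0.05172722 0.03      ]
[0.45695988 0.05247075 0.03      ]
```

The tray is aligned to about 1.2 mm. Nudging +x, then driving into the mouth.

Emit:
servo_tool --pt "0.02 -0.15 0 0 0 0" --pt "0 -0.25 0 0 0 0" --pt "0 -0.3 0 0 0 0" --pt "0 -0.3 0 0 0 0" --pt "0 -0.2 0 0 0 0" --pt "0 -0.1 0 0 0 0" --pt "0 0 0 0 0 0"

```text
clock: 7.35
ee_pos: [0.5015, -0.1044, 0.0409]
eef_rot: [-0.0, 1.0, -0.005, -0.0]
force: [0.1, -0.2, -2.6]
opening: 0.0119
grasp_force: 29.5
```

Emit:
servo_tool --pt "0 -0.15 0 0 0 0" --pt "0 -0.2 0 0 0 0" --pt "0 -0.2 0 0 0 0" --pt "0 -0.1 0 0 0 0" --pt "0 0 0 0 0 0"

```text
clock: 7.98
ee_pos: [0.5018, -0.0718, 0.0409]
eef_rot: [-0.0, 1.0, -0.005, -0.0]
force: [-0.2, 0.4, -2.6]
opening: 0.0121
grasp_force: 29.5
```

```bash
python3 -c "
from h import *
to(.5011,.0268,.0408)"
```

```text
t 7.975 pos [ 0.5018 -0.0718  0.0409] F [-0.1676  0.3931 -2.6129] T [ 0.1722 -0.0214 -0.0153] op 0.012116050042310028 29.476042304886505 q [-0.2981  0.1557  1.9725  0.0005  1.014   1.282 ]
toolx [ 1.     -0.0097 -0.0004] tooly [-0.0097 -1.     -0.0006] z [-0.0004  0.0006 -1.    ]
go shares [-0.0327 -1.9718  0.0032]
```

Emit:
servo_tool --pt "0 -0.15 0 0 0 0" --pt "0 -0.15 0 0 0 0" --pt "0 -0.1 0 0 0 0" --pt "0 -0.1 0 0 0 0" --pt "0 -0.1 0 0 0 0" --pt "0 -0.1 0 0 0 0"

```text
clock: 8.72
ee_pos: [0.5025, -0.0378, 0.0412]
eef_rot: [0.001, 1.0, -0.005, 0.0]
force: [0.4, -4.3, -1.2]
opening: 0.0119
grasp_force: 29.4
```

Emit:
servo_tool --pt "0 -0.1 0 0 0 0" --pt "0 -0.15 0 0 0 0" --pt "0 -0.15 0 0 0 0" --pt "0 -0.1 0 0 0 0"

```text
clock: 9.22
ee_pos: [0.5025, -0.0119, 0.041]
eef_rot: [-0.0, 1.0, -0.005, -0.0]
force: [-0.2, -1.6, -1.6]
opening: 0.012
grasp_force: 29.4
```

Emit:
servo_tool --pt "0 -0.15 0 0 0 0" --pt "0 -0.15 0 0 0 0" --pt "0 -0.1 0 0 0 0" --pt "0 -0.06 0 0 0 0" --pt "0 0 0 0 0 0"

```text
clock: 9.85
ee_pos: [0.5025, 0.0112, 0.0408]
eef_rot: [-0.001, 1.0, -0.005, -0.0]
force: [-0.3, 1.3, -2.3]
opening: 0.0122
grasp_force: 29.5
```

Emit:
servo_tool --pt "0 -0.04 0 0 0 0" --pt "0 -0.04 0 0 0 0" --pt "0 0 0 0 0 0"

```text
clock: 10.22
ee_pos: [0.5028, 0.0147, 0.041]
eef_rot: [-0.0, 1.0, -0.005, -0.0]
force: [0.6, -0.5, -1.7]
opening: 0.0119
grasp_force: 29.5
```

Emit:
servo_tool --pt "0 -0.04 0 0 0 0" --pt "0 0 0 0 0 0"

```text
clock: 10.48
ee_pos: [0.5028, 0.0167, 0.041]
eef_rot: [-0.0, 1.0, -0.005, -0.0]
force: [-0.0, -0.9, -1.7]
opening: 0.0118
grasp_force: 29.5
```

Emit:
servo_tool --pt "0 -0.04 0 0 0 0" --pt "0 -0.03 0 0 0 0" --pt "0 0 0 0 0 0"

```text
clock: 10.85
ee_pos: [0.5025, 0.0208, 0.0407]
eef_rot: [-0.001, 1.0, -0.005, -0.0]
force: [-0.4, 3.3, -4.2]
opening: 0.0121
grasp_force: 29.5
```

Emit:
servo_tool --pt "0 -0.03 0 0 0 0" --pt "0 0 0 0 0 0"

```text
clock: 11.1
ee_pos: [0.5029, 0.0215, 0.041]
eef_rot: [-0.0, 1.0, -0.005, -0.0]
force: [-0.6, 1.3, -2.2]
opening: 0.0119
grasp_force: 29.5
```

Emit:
servo_tool --pt "0 -0.03 0 0 0 0" --pt "0 0 0 0 0 0"

```text
clock: 11.35
ee_pos: [0.5031, 0.0227, 0.0411]
eef_rot: [0.0, 1.0, -0.005, 0.0]
force: [-0.7, -1.3, -1.9]
opening: 0.012
grasp_force: 29.5
```

Emit:
servo_tool --pt "0 -0.03 0 0 0 0" --pt "0 0 0 0 0 0"

```text
clock: 11.6
ee_pos: [0.503, 0.0244, 0.0411]
eef_rot: [0.0, 1.0, -0.005, 0.0]
force: [-0.7, -1.0, -1.9]
opening: 0.0116
grasp_force: 29.5
```

Emit:
servo_tool --pt "0 -0.03 0 0 0 0" --pt "0 0 0 0 0 0"

```text
clock: 11.85
ee_pos: [0.5031, 0.0259, 0.0411]
eef_rot: [0.0, 1.0, -0.005, 0.0]
force: [-0.3, -1.0, -1.7]
opening: 0.012
grasp_force: 29.5
```

Emit:
servo_tool --pt "0 -0.03 0 0 0 0" --pt "0 0 0 0 0 0"

```text
clock: 12.1
ee_pos: [0.5038, 0.0261, 0.0416]
eef_rot: [0.001, 1.0, -0.005, 0.001]
force: [-0.3, -7.3, -0.0]
opening: 0.0121
grasp_force: 29.4
```

Emit:
servo_tool --pt "0 -0.03 0 0 0 0" --pt "0 0 0 0 0 0"

```text
clock: 12.35
ee_pos: [0.5041, 0.0262, 0.0419]
eef_rot: [0.002, 1.0, -0.005, 0.001]
force: [0.1, -12.4, 0.4]
opening: 0.012
grasp_force: 29.4
```

Emit:
servo_tool --pt "0 -0.04 0 0 0 0" --pt "0 0 0 0 0 0"

```text
clock: 12.6
ee_pos: [0.5045, 0.0264, 0.0424]
eef_rot: [0.004, 1.0, -0.005, 0.001]
force: [-0.6, -20.1, 2.4]
opening: 0.0121
grasp_force: 29.4
```

Emit:
servo_tool --pt "0 0.04 0 0 0 0" --pt "0 0.04 0 0 0 0" --pt "0 0 0 0 0 0"

```text
clock: 12.98
ee_pos: [0.5033, 0.026, 0.0413]
eef_rot: [0.001, 1.0, -0.005, 0.0]
force: [0.1, -7.5, -0.5]
opening: 0.0122
grasp_force: 29.4
```

Emit:
servo_tool --pt "0 0.02 0 0 0 0" --pt "0 0 0 0 0 0"

```text
clock: 13.22
ee_pos: [0.503, 0.0259, 0.041]
eef_rot: [0.0, 1.0, -0.005, 0.0]
force: [0.2, -2.5, -0.6]
opening: 0.0117
grasp_force: 29.5
```

Emit:
servo_tool --pt "0 0 0 0 0 0" --pt "0 0 0 0 0 0" --pt "0 0 0 0 0 0" --pt "0 0 0 0 0 0" --pt "0 0 0 0 0 0" --pt "0 0 0 0 0 0" --hand 0.6

```text
clock: 13.98
ee_pos: [0.503, 0.0259, 0.0411]
eef_rot: [-0.0, 1.0, -0.005, -0.0]
force: [-0.5, -0.5, 0.5]
opening: 0.0347
grasp_force: 0.0
```

```bash
python3 -c "
from h import *
to(.5012,.1205,.15)"
```

```text
t 13.975 pos [0.503  0.0259 0.0411] F [-0.4699 -0.5219  0.5016] T [0.0249 0.0646 0.0129] op 0.034702927643826244 0.0 q [-0.1052  0.1478  1.9811  0.      1.0127  1.4759]
toolx [ 0.9999 -0.0104 -0.    ] tooly [-0.0104 -0.9999 -0.    ] z [-0.  0. -1.]
go shares [-0.0551 -1.8912 -2.1789]
```

Emit:
servo_tool --pt "0 0 -0.4 0 0 0" --pt "0 0 -0.8 0 0 0" --pt "0 0 -0.8 0 0 0" --pt "0 0 -0.3 0 0 0" --hand 1

```text
clock: 14.48
ee_pos: [0.5046, 0.0257, 0.1588]
eef_rot: [0.0, 1.0, -0.005, 0.002]
force: [0.1, -1.3, -0.2]
opening: 0.0042
grasp_force: 0.0
```

Emit:
servo_tool --pt "-0.05 -0.4 0 0 0 0" --pt "0 -0.5 0 0 0 0" --pt "0 -0.5 0 0 0 0" --pt "0 -0.49 0 0 0 0" --pt "0 0 0 0 0 0" --pt "0 0 0 0 0 0"

```text
clock: 15.22
ee_pos: [0.501, 0.1199, 0.1553]
eef_rot: [0.0, 1.0, -0.005, -0.001]
force: [-0.6, -0.0, -0.3]
opening: 0.0004
grasp_force: 0.0
```

```bash
python3 -c "
from h import *
to(.5012,.1206,.107)
s=capture('side')['pixels'];p=capture('top')['pixels']
cv2.imwrite('pics/c5.png',np.hstack([crop(s,220,220,130,150,3),crop(p,110,200,130,150,3)]))"
```

```text
t 15.225 pos [0.501  0.1199 0.1553] F [-0.6471 -0.04   -0.3075] T [ 0.0187 -0.0098 -0.0649] op 0.0003791607333934497 0.0 q [ 0.0821  0.0179  1.8782 -0.0005  1.2468  1.6631]
toolx [ 0.9999 -0.0101 -0.0013] tooly [-0.0101 -0.9999  0.0006] z [-0.0013 -0.0005 -1.    ]
go shares [ 0.0052 -0.0141  0.9653]
```

View pics/c5.png

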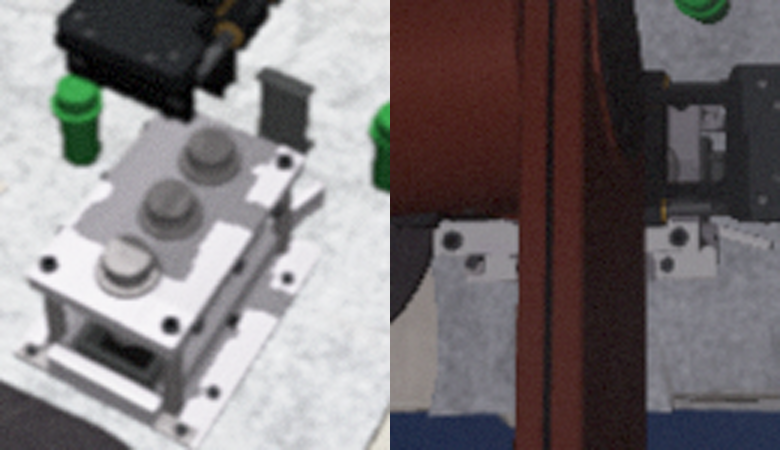

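```bash
python3 -c "
from h import *
c=capture('side')
for X in [(.501,.1199,.1553),(.5012,.1206,.106),(.5017,.1666,.106),(.503,.0259,.072)]:
  u,v=proj(c,X);print((u-220)*3,(v-220)*3)"
```

```text
210.5182524697865 83.95804210556372
209.75943841671176 141.40180502796733
169.61574623026587 194.3952852089301
278.9547023829062 77.88993200298003
```

Side crop: the tubes sit at (210,150), (170,200) and (128,258), the fingertips at about (212,88) as predicted, and the tray's nose shows under the plate at (120,345). Now pressing tube 0.

Emit:
servo_tool --pt "0 0 0.3 0 0 0" --pt "0 -0.01 0.4 0 0 0" --pt "0 0 0.2 0 0 0" --pt "0 0 0 0 0 0"

```text
clock: 15.88
ee_pos: [0.5005, 0.1206, 0.1097]
eef_rot: [0.0, 1.0, -0.005, -0.001]
force: [0.7, -0.1, -0.1]
opening: 0.0006
grasp_force: 0.0
```

Emit:
servo_tool --pt "0 0 0.08 0 0 0" --pt "0 0 0.06 0 0 0" --pt "0 0 0 0 0 0"

```text
clock: 16.25
ee_pos: [0.5022, 0.121, 0.1047]
eef_rot: [-0.0, 1.0, -0.005, 0.001]
force: [0.6, 1.1, 2.2]
opening: 0.0007
grasp_force: 1.0
```

Emit:
servo_tool --pt "0 0 0.06 0 0 0" --pt "0 0 0 0 0 0"

```text
clock: 16.5
ee_pos: [0.5009, 0.1209, 0.1005]
eef_rot: [0.0, 1.0, -0.005, -0.001]
force: [-1.3, -0.4, -0.4]
opening: 0.0006
grasp_force: 0.0
```

Emit:
servo_tool --pt "0 0 0.06 0 0 0" --pt "0 0 0 0 0 0"

```text
clock: 16.75
ee_pos: [0.5009, 0.1209, 0.0974]
eef_rot: [0.0, 1.0, -0.005, -0.001]
force: [0.0, 0.4, -0.7]
opening: 0.0007
grasp_force: 0.0
```

Tube 0 seems to have dropped. I'll go a bit deeper to confirm, then on to tube 1.

Emit:
servo_tool --pt "0 0 0.06 0 0 0" --pt "0 0 0 0 0 0"

```text
clock: 17.0
ee_pos: [0.5011, 0.1209, 0.0946]
eef_rot: [0.0, 1.0, -0.005, -0.0]
force: [-0.4, 0.0, -0.7]
opening: 0.0001
grasp_force: 0.0
```

Emit:
servo_tool --pt "0 0 -0.6 0 0 0" --pt "0 -0.3 0 0 0 0" --pt "0 -0.4 0 0 0 0" --pt "0 -0.22 0 0 0 0" --pt "0 0 0.1 0 0 0" --pt "0 0 0.1 0 0 0" --pt "0 0 0 0 0 0"

```text
clock: 17.88
ee_pos: [0.5013, 0.1664, 0.114]
eef_rot: [0.0, 1.0, -0.005, -0.001]
force: [0.6, -0.1, 1.0]
opening: 0.0004
grasp_force: 0.0
```

Emit:
servo_tool --pt "0 0 0.08 0 0 0" --pt "0 0 0.06 0 0 0" --pt "0 0 0 0 0 0"

```text
clock: 18.25
ee_pos: [0.5017, 0.1667, 0.1077]
eef_rot: [0.0, 1.0, -0.005, -0.0]
force: [0.2, -0.1, 0.3]
opening: 0.0003
grasp_force: 0.0
```

Emit:
servo_tool --pt "0 0 0.06 0 0 0" --pt "0 0 0 0 0 0"

```text
clock: 18.5
ee_pos: [0.5023, 0.1669, 0.1053]
eef_rot: [-0.0, 1.0, -0.005, 0.0]
force: [1.2, -0.5, 3.2]
opening: 0.0003
grasp_force: 1.0
```

Emit:
servo_tool --pt "0 0 0.06 0 0 0" --pt "0 0 0 0 0 0"

```text
clock: 18.75
ee_pos: [0.5017, 0.1669, 0.1018]
eef_rot: [0.0, 1.0, -0.005, -0.0]
force: [-0.5, -0.4, -0.3]
opening: 0.0005
grasp_force: 0.0
```

Emit:
servo_tool --pt "0 0 0.06 0 0 0" --pt "0 0 0 0 0 0"

```text
clock: 19.0
ee_pos: [0.5014, 0.1668, 0.0984]
eef_rot: [0.0, 1.0, -0.005, -0.001]
force: [0.2, 0.4, -0.7]
opening: 0.0007
grasp_force: 0.0
```

Emit:
servo_tool --pt "0 0 0.06 0 0 0" --pt "0 0 0 0 0 0"

```text
clock: 19.25
ee_pos: [0.5016, 0.1669, 0.0956]
eef_rot: [0.0, 1.0, -0.005, -0.0]
force: [-0.4, 1.0, 0.6]
opening: 0.0007
grasp_force: 0.0
```

Emit:
servo_tool --pt "0 0 0.06 0 0 0" --pt "0 0 0 0 0 0"

```text
clock: 19.5
ee_pos: [0.5017, 0.1669, 0.0927]
eef_rot: [0.0, 1.0, -0.005, -0.0]
force: [0.2, 0.3, -0.0]
opening: 0.0005
grasp_force: 0.0
```

Emit:
servo_tool --pt "0 0 -0.6 0 0 0" --pt "0 -0.3 0 0 0 0" --pt "0 -0.4 0 0 0 0" --pt "0 -0.21 0 0 0 0" --pt "0 0 0.1 0 0 0" --pt "0 0 0.1 0 0 0" --pt "0 0 0 0 0 0"

```text
clock: 20.38
ee_pos: [0.5017, 0.2119, 0.1119]
eef_rot: [0.0, 1.0, -0.005, -0.001]
force: [0.5, -1.2, 0.2]
opening: 0.0004
grasp_force: 0.0
```

Emit:
servo_tool --pt "0 0 0.06 0 0 0" --pt "0 0 0.06 0 0 0" --pt "0 0 0 0 0 0"

```text
clock: 20.75
ee_pos: [0.5022, 0.2122, 0.1068]
eef_rot: [0.0, 1.0, -0.005, -0.0]
force: [-0.6, 0.2, 0.0]
opening: 0.0006
grasp_force: 0.0
```

Emit:
servo_tool --pt "0 0 0.06 0 0 0" --pt "0 0 0.06 0 0 0" --pt "0 0 0 0 0 0"

```text
clock: 21.12
ee_pos: [0.5021, 0.2123, 0.1007]
eef_rot: [0.0, 1.0, -0.005, -0.0]
force: [0.1, 0.3, 0.3]
opening: 0.0004
grasp_force: 0.0
```

Emit:
servo_tool --pt "0 0 0.06 0 0 0" --pt "0 0 0.06 0 0 0" --pt "0 0 0 0 0 0"

```text
clock: 21.5
ee_pos: [0.502, 0.2123, 0.0944]
eef_rot: [0.0, 1.0, -0.005, -0.001]
force: [-0.0, -0.7, 0.6]
opening: 0.0007
grasp_force: 0.0
```

Emit:
servo_tool --pt "0 0 -0.6 0 0 0" --pt "0 0 -0.6 0 0 0" --pt "0 0.5 0 0 0 0" --pt "0 0.7 0 0 0 0" --pt "0 0.8 0 0 0 0" --pt "0.03 0.8 0 0 0 0" --pt "0.02 0.6 0 0 0 0" --pt "0 0.33 0 0 0 0" --hand 0.55

```text
clock: 22.5
ee_pos: [0.503, 0.0246, 0.1551]
eef_rot: [-0.0, 1.0, -0.006, 0.0]
force: [-0.0, 0.5, 0.7]
opening: 0.0393
grasp_force: 0.0
```

Emit:
servo_tool --pt "0 0 0 0 0 0" --pt "0 0 0 0 0 0"

```text
clock: 22.75
ee_pos: [0.5029, 0.0267, 0.155]
eef_rot: [-0.0, 1.0, -0.005, -0.0]
force: [0.1, 0.7, -0.1]
opening: 0.039
grasp_force: 0.0
```

```bash
python3 -c "
from h import *
to(.503,.0259,.041)
s=capture('side')['pixels'];p=capture('top')['pixels']
cv2.imwrite('pics/c6.png',np.hstack([crop(s,220,220,130,150,3),crop(p,110,200,130,150,3)]))"
```

```text
t 22.75 pos [0.5029 0.0267 0.155 ] F [ 0.1107  0.6611 -0.0633] T [ 0.0529  0.0399 -0.0165] op 0.0390210407086766 0.0 q [-0.104  -0.0111  1.9079  0.0005  1.245   1.4766]
toolx [ 1.     -0.01   -0.0001] tooly [-0.01   -0.9999 -0.0005] z [-0.0001  0.0005 -1.    ]
go shares [0.0016 0.0172 2.2801]
```

View pics/c6.png

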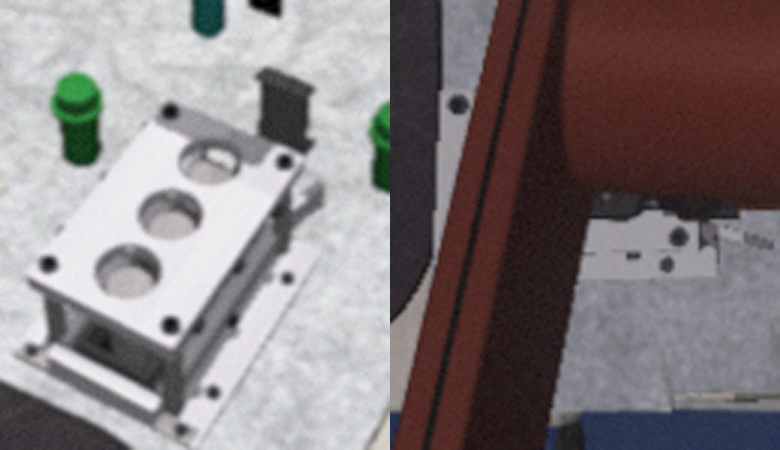

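All three holes (210,160), (170,213), (127,270) now show the tube tops standing below, and the grip hasn't moved. I'll regrip the tray.

Emit:
servo_tool --pt "0 0.02 0.5 0 0 0" --pt "0 0 0.7 0 0 0" --pt "0 0 0.6 0 0 0" --pt "0 0 0.3 0 0 0" --pt "0 0 0.18 0 0 0" --pt "0 0 0 0 0 0" --pt "0 0 0 0 0 0"

```text
clock: 23.72
ee_pos: [0.5039, 0.0249, 0.0421]
eef_rot: [0.0, 1.0, -0.005, 0.001]
force: [-0.3, 0.1, 0.1]
opening: 0.0394
grasp_force: 0.0
```

Emit:
servo_tool --pt "0 0 0 0 0 0" --pt "0 0 0 0 0 0" --pt "0 0 0 0 0 0" --pt "0 0 0 0 0 0" --pt "0 0 0 0 0 0" --pt "0 0 0 0 0 0" --hand 1

```text
clock: 24.48
ee_pos: [0.5031, 0.0251, 0.0412]
eef_rot: [-0.0, 1.0, -0.005, 0.0]
force: [-0.9, 2.7, 3.3]
opening: 0.0118
grasp_force: 29.4
```

Emit:
servo_tool --pt "0 0.03 0 0 0 0" --pt "0 0.03 0 0 0 0" --pt "0 0.03 0 0 0 0" --pt "0 0.03 0 0 0 0" --pt "0 0.03 0 0 0 0" --pt "0 0.03 0 0 0 0" --pt "0 0.03 0 0 0 0" --pt "0 0.03 0 0 0 0"

```text
clock: 25.48
ee_pos: [0.5031, 0.0139, 0.0412]
eef_rot: [-0.001, 1.0, -0.005, 0.0]
force: [0.5, 5.2, 3.4]
opening: 0.012
grasp_force: 29.4
```

Emit:
servo_tool --pt "0 0.06 0 0 0 0" --pt "0 0.08 0 0 0 0" --pt "0 0.1 0 0 0 0" --pt "0 0.1 0 0 0 0" --pt "0 0.1 0 0 0 0" --pt "0 0.1 0 0 0 0" --pt "0 0.08 0 0 0 0" --pt "0 0.05 0 0 0 0"

```text
clock: 26.48
ee_pos: [0.5026, -0.0198, 0.0411]
eef_rot: [-0.001, 1.0, -0.005, 0.0]
force: [0.1, 6.5, 1.6]
opening: 0.0115
grasp_force: 29.4
```

Emit:
servo_tool --pt "0 0.08 0 0 0 0" --pt "0 0.1 0 0 0 0" --pt "0 0.1 0 0 0 0" --pt "0 0.1 0 0 0 0" --pt "0 0.1 0 0 0 0" --pt "0 0.12 0 0 0 0" --pt "0 0.14 0 0 0 0" --pt "0 0.14 0 0 0 0"

```text
clock: 27.48
ee_pos: [0.502, -0.0641, 0.041]
eef_rot: [-0.001, 1.0, -0.005, -0.0]
force: [0.2, 5.5, 3.4]
opening: 0.012
grasp_force: 29.4
```

Emit:
servo_tool --pt "0 0.14 0 0 0 0" --pt "0 0.14 0 0 0 0" --pt "0 0.14 0 0 0 0" --pt "0 0.14 0 0 0 0" --pt "0 0.14 0 0 0 0" --pt "0 0.14 0 0 0 0" --pt "0 0.14 0 0 0 0" --pt "0 0.14 0 0 0 0"

```text
clock: 28.48
ee_pos: [0.5014, -0.12, 0.041]
eef_rot: [-0.001, 1.0, -0.005, -0.0]
force: [0.2, 5.3, 4.2]
opening: 0.0119
grasp_force: 29.4
```

Emit:
servo_tool --pt "0 0.14 0 0 0 0" --pt "0 0.14 0 0 0 0" --pt "0 0.14 0 0 0 0" --pt "0 0.14 0 0 0 0" --pt "0 0.14 0 0 0 0" --pt "0 0.14 0 0 0 0" --pt "0 0.14 0 0 0 0" --pt "0 0.14 0 0 0 0"

```text
clock: 29.48
ee_pos: [0.5007, -0.1758, 0.041]
eef_rot: [-0.001, 1.0, -0.005, -0.0]
force: [1.3, 6.6, 4.6]
opening: 0.0121
grasp_force: 29.3
```

Emit:
servo_tool --pt "0 0.14 0 0 0 0" --pt "0 0.12 0 0 0 0" --pt "0 0.1 0 0 0 0" --pt "0 0.08 0 0 0 0" --pt "0 0.06 0 0 0 0" --pt "0 0.03 0 0 0 0" --pt "0 0 0 0 0 0" --pt "0 0 0 0 0 0"

```text
clock: 30.48
ee_pos: [0.5005, -0.2024, 0.041]
eef_rot: [-0.001, 1.0, -0.005, -0.0]
force: [-0.2, 5.0, 5.0]
opening: 0.0121
grasp_force: 29.3
```

```bash
python3 -c "
from h import *
to(.5,-.2,.041)
s=capture('side')['pixels'];p=capture('top')['pixels']
cv2.imwrite('pics/c7.png',np.hstack([crop(s,240,140,130,190,3),crop(p,220,160,130,190,3)]))"
```

```text
t 30.475 pos [ 0.5005 -0.2024  0.041 ] F [-0.2308  4.9988  4.9648] T [0.7833 0.0605 0.0038] op 0.012104865981828031 29.342882594210096 q [-0.531   0.2277  1.8872  0.001   1.0277  1.0496]
toolx [ 0.9999 -0.0103 -0.0005] tooly [-0.0103 -0.9999 -0.0013] z [-0.0005  0.0013 -1.    ]
go shares [-0.0098 -0.0476  0.0009]
```

View pics/c7.png

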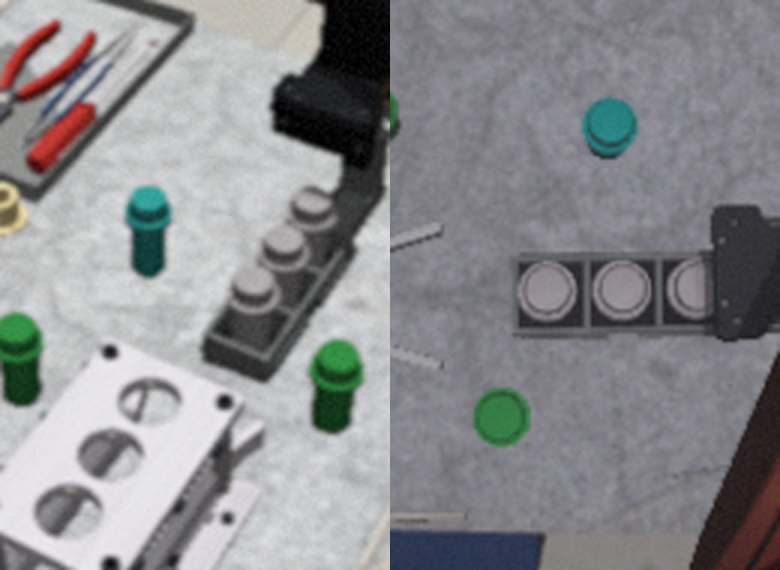

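The three tubes stand upright, one per cell, and the tray is clear of the flares (nose at 515 px, flare ends at 440 px). I'll release and retreat.

Emit:
servo_tool --pt "0 -0.02 0 0 0 0" --pt "0 0 0 0 0 0"

```text
clock: 30.82
ee_pos: [0.5005, -0.2024, 0.0411]
eef_rot: [0.0, 1.0, -0.005, -0.0]
force: [-1.0, 1.4, 2.3]
opening: 0.0116
grasp_force: 29.4
```

Emit:
servo_tool --pt "0 0 0 0 0 0" --pt "0 0 0 0 0 0" --pt "0 0 0 0 0 0" --pt "0 0 0 0 0 0" --pt "0 0 0 0 0 0" --pt "0 0 0 0 0 0" --hand 0.6

```text
clock: 31.58
ee_pos: [0.5006, -0.2021, 0.041]
eef_rot: [0.0, 1.0, -0.005, 0.0]
force: [-0.6, 0.4, -0.7]
opening: 0.0348
grasp_force: 0.0
```

Emit:
servo_tool --pt "0 0 -0.3 0 0 0" --pt "0 0 -0.6 0 0 0" --pt "0 0 -0.8 0 0 0" --pt "0 0 -0.6 0 0 0" --pt "0 0.5 -0.3 0 0 0" --pt "0 0.5 0 0 0 0" --pt "0 0 0 0 0 0" --pt "0 0 0 0 0 0"

```text
clock: 32.58
ee_pos: [0.4999, -0.2515, 0.1712]
eef_rot: [-0.0, 1.0, -0.005, -0.0]
force: [0.3, 0.1, 0.4]
opening: 0.0348
grasp_force: 0.0
```

```bash
python3 -c "
from h import *
s=capture('side')['pixels'];p=capture('top')['pixels']
cv2.imwrite('pics/c8.png',np.hstack([crop(s,240,140,130,190,3),crop(p,220,160,130,190,3)]))"
```

```text
(no output)
```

View pics/c8.png

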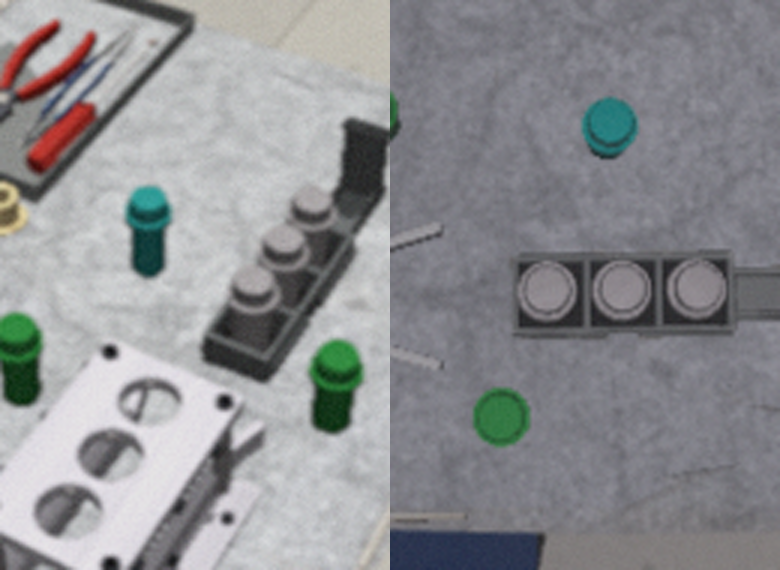

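The tubes stand upright at top crop (547,290), (622,290) and (697,290), nothing else has moved, and the gripper is clear.

```bash
python3 -c "
from workcell import *
print(hand_in())"
```

```text
the job is handed in; nothing more can be done
None
```

The job is done and handed in: the tray went home firmly against the end stop (about 20 N), all three tubes were pressed through, and the tray is right out of the stand with one tube upright in each cell; the last pictures show no other part moved, and the robot's clock read about 33 s of the 66 s allowed.

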